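# Move the vent key to the other fold-down hook and stow the empty hook

## Robot

A 7-joint arm with a two-finger parallel gripper is mounted at the origin on the work surface. World frame = base frame: x ahead of the robot, y to its left, z up, the work surface at z = 0. Lengths are in m, angles in rad, forces in N, time in s.
With the tool pointing down it reaches from about 0.4 to 0.875 m from the base axis. Payload 19.3 kg.
Tool frame: the origin (TCP) lies on the centre line of the jaws, within the pads' length; the fingertips stand 22 mm ahead of it and the grasp point (between the pads) lies 3 mm ahead of it (robot.tips_ahead is the z of the fingertips in the tool frame, in m); z points along the fingers, y is the line along which they close (so a half turn about z gives the same grasp; the last joint's range is limited). The gripper opens to 85 mm and grips with 20 to 120 N. Pads are 22 mm wide; open, the fingers measure 114 mm over their backs; the gripper's body (76 mm by 85 mm) begins 54 mm behind the grasp point. The pads swing forward as they close: fully open they stand 13 mm farther back than shut.
Start: joints at [-0.07, 0.521, -0.036, 1.599, 0.021, 1.021, -0.113], TCP at [0.625, -0, 0.253] pointing down, gripper open.
Joint ranges: [-2.91, 2.91], [-0.3, 2.13], [-1.5, 1.42], [0.17, 2.43], [-1.26, 4.41], [0.16, 1.93], [-2.52, 2.52]. Speed limits (rad/s): [1.89, 1.89, 2.39, 2.39, 3.01, 3.01, 3.01].

## Interface

Orientations are given as a unit quaternion [x, y, z, w].
In Python, from bench import robot, imaging gives the robot as it stands. The module is installed in compiled form; this text tells all that it offers.
- The arm moves only by the shell command python3 -m crank 'ROWS' [OPENING]. ROWS is JSON, a list of rows, each a list of 6 numbers: the shift along the tool's x, y, z in mm, then the turn, a rotation vector about the tool's x, y, z in rad. In form: [[tx, ty, tz, wx, wy, wz], ...]. A call has 1 to 12 rows; each row is the pose to reach, as a shift and turn from the pose commanded when the call began, along the tool's axes at that moment; what a row does not reach only later rows make up. A row lasts 1/10 s, in which the tool goes at most 50 mm and 8.59 degrees, less where a joint would pass 70% of its speed; a pose out of reach is approached as far as the arm can. A call with a gripper value outside its range is refused whole. OPENING is the opening, from 0 (shut) to 1 (fully open), set as the call begins (- or left out, the last holds). The fingers move at their own pace and stop on an object; the grip force is fixed at half the most. Time passes only in rows, so rows that repeat a pose let the fingers close. It gives the time, the measured TCP pose, the force, the opening and the grip force at its end, in the units of the state.
- robot.sense(): the state, without advancing time (a new reading comes with each control period).
- imaging.grab_frame(name): name is "scene" or "side" or "wrist"; returns a dict with "pixels" (420x560x3 uint8, blue, green, red), "z_map" (420x560 float32, m along the optical axis (not along the pixel's ray), 0 where there is no reading), "fx", "fy", "cx", "cy" (pixels), "position" and "rotation" of the camera in the world. Camera axes: x right, y down, z forward; pixel columns grow to the right and rows downward; lengths in m; the calibration is good to about 2 mm. The wrist camera is an equidistant fisheye: a pixel r from the principal point sees the ray r / f radians off the axis. A picture is of the moment at which its call begins.
- robot.hand_in(): hands the job in; it is judged then, once.
The state is a dict: "clock": time; "joint_pos": joint angles; "qd": joint speeds; "joint_efforts": joint torques, N m; "ee_pos": TCP position; "orientation": TCP orientation; "contact_force": force on the tool from outside, world axes, zero at the start; "torque": the same for the moment, N m; "opening": opening from 0.0 (shut) to 1.0 (fully open); "grasp_force": force on a finger pad.
Only numpy, scipy, OpenCV 4.12 (cv2) and the standard library are available. Lean on these libraries where they do the work, as an engineer would, in place of code of your own. Each camera call takes 0.05 s, during which the arm holds its last target. There are 200 camera calls.

## Task

The D-handled vent key hangs on one of the two fold-down hooks of the low blue screen; the other hook is folded up. Unfold the folded hook all the way, hang the key on it by its handle, then fold the emptied hook up flat until its spring catch holds it against its rubber bumper. Press it home with a light hand so that the bumper is not crushed, do not drop the key, and leave the other things on the bench alone.

Things in the scene. Friction and masses are not known exactly. Their poses are not given: they have to be found in the camera images.
- hook_a (a joint): Hinge of hook A, which holds the key at the start (rad). 1.57: unfolded, level, on its stop; about 0: folded up. Hinge friction keeps it where it is left. Its rubber bumper is screwed in or out by up to 7 mm, not known beforehand: fully home the joint reads somewhere from -0.12 to 0.12; pushing on then only loads the bumper, which over 22 N is crushed. Else hook B is the same.
- hook_b (a joint): Hinge of hook B, the empty one (rad). About 0: folded up, held by its catch (at the start); 1.57: unfolded, level, on its stop. The hook is an aluminium bar 14 mm wide (along the screen), 8 mm thick, reaching 94 mm from the hinge line. Its lip is at 66 mm; the key hangs between hinge and lip. Pulling the tab free of the catch takes about 2 to 5 N.
- lip_a (a point): End of hook A's lip, 66 mm from the hinge line. Unfolded, the lip stands up 18 mm above the bar's midline; folded, it points at the screen and meets a rubber bumper. A sprung ball below it is the catch: over the last 0.14 rad before home the tab must be pushed with about 2 to 5 N; let go before it clicks past, the hook is pushed out again; past it, the catch draws it on to the bumper.
- lip_b (a point): End of hook B's lip; the same shape and catch as hook A's.
- hinge_a (a point): Point on hook A's hinge line, mid-width. Its axes are fixed to the screen: x away from the screen's face (the way an unfolded hook points, away from the robot), y along the screen and hinge line, z up. The screen's face is 36 mm behind (-x), its top edge 76 mm above this point. The hinge is 200 mm above the bench.
- hinge_b (a point): The same point and axes for hook B. The two hinges are 200 mm apart along the screen; which of them is on the left varies.
- tab_a (a point): Centre of hook A's grip tab, 84 mm from the hinge line on the bar's midline. The tab is 15 mm wide (y) and 9.5 mm thick and ends 10 mm beyond this point. z axis outward along the bar, y along the hinge line. Folded up, it stands above the screen's top edge.
- tab_b (a point): The same point and axes on hook B.
- key_grip (a point): Centre of the top bar of the key's black D handle: 50 mm wide along y (grasp it over this width), 22 mm thick along x, 30 mm high along z (up). Its underside, 15 mm below, rests on hook A, 36 mm out from the hinge line. Below: opening 30 mm wide (y), 40 mm high; bridge 14 mm high; steel stem and socket, lower end 134 mm below this point. 0.18 kg, varies. Hanging, x is along the hook.
- bin: Loose blue plastic bin 100 x 140 x 55 mm on the bench; origin under its centre. Leave alone.
- meter: Loose black hand multimeter 150 x 80 x 36 mm lying on the bench; origin under its centre. Leave alone.
- jar: Loose white jar, 52 mm in diameter, 58 mm high; origin under its centre. Leave alone.
Things that resemble listed ones, but are neither listed nor needed, are in the scene too. Leave any pink or yellow look-alike of the part that bears key_grip alone.

How it is judged:
By the outcome, as a careful person would: the job done as asked, in the order asked, and still so for the second after the job is handed in, with the robot touching nothing.
It also fails if it takes over 67 s, if anything falls off the work surface, if the arm or the gripper's body presses on something with over 40 N, if the wrist force passes 120 N, or if a joint passes its speed limit or range.

## Working session

There is one attempt and no reset: what is moved stays moved. The work goes in short steps, Python scripts to look and compute and a shell command to move; the robot and the scene stay as the last step left them, time stands still between calls to the robot, and variables do not carry over. Pictures are saved under pics/ and viewed, at most 13 in all, crops included, and the job is handed in when it is done.

```bash
mkdir -p pics
cat > h.py <<'E'
import numpy as np, cv2
from bench import robot, imaging
from scipy.spatial.transform import Rotation as R
def grab(n,f):
    d=imaging.grab_frame(n); cv2.imwrite('pics/'+f,d['pixels']); np.save('pics/'+n+'.npy',d,allow_pickle=True); return d
def load(n): return np.load('pics/'+n+'.npy',allow_pickle=True).item()
def rot(d):
    r=np.array(d['rotation']); return r if r.shape==(3,3) else R.from_quat(r).as_matrix()
def cloud(d):
    z=d['z_map']; v,u=np.indices(z.shape)
    p=np.stack([(u-d['cx'])/d['fx']*z,(v-d['cy'])/d['fy']*z,z],-1)
    return p@rot(d).T+np.array(d['position'])
def totool(p,s=None):
    s=s or robot.sense(); return R.from_quat(s['orientation']).inv().apply(np.array(p)-s['ee_pos'])*1000
E
python3 - <<'E'
from h import *
for n in ('scene','side'):
    d=grab(n,n+'1.png'); print(n,d['fx'],d['cx'],d['cy'],d['position'],d['rotation'])
s=robot.sense();print(s)
a=cv2.imread('pics/scene1.png')
E
```

```text
scene 434.40313248677177 280.49048264870436 208.88169856770577 [0.95667576 0.24821395 0.87168718] [ 0.44279503  0.84122007 -0.27740389 -0.13902673]
side 516.3194279351403 273.46766554043506 200.82147918333382 [ 0.51927719 -0.78289831  0.9487066 ] [ 0.92342483 -0.01296426  0.00754775 -0.38348605]
{'clock': 0.1, 'joint_pos': array([-0.0702063 ,  0.52194762, -0.0363173 ,  1.59989842,  0.0211755 ,
        1.02111031, -0.1128042 ]), 'qd': array([ 0.00109783, -0.00123912, -0.00110514, -0.00051673, -0.00040747,
        0.00098841, -0.00198513]), 'joint_efforts': array([ 6.00351588e-03, -9.28489351e+01,  1.98515877e+00, -3.70530617e+01,
        1.82421418e-02,  5.33716375e-03, -2.83208755e-05]), 'ee_pos': array([ 6.24742578e-01, -2.59718212e-05,  2.52806442e-01]), 'orientation': array([ 7.07117807e-01,  7.07095586e-01, -3.64192592e-04, -3.27664069e-04]), 'contact_force': array([ 0.22596197, -0.84633891,  0.14286402]), 'torque': array([-0.00264027, -0.01384658,  0.05943375]), 'grasp_force': 0.0, 'opening': 1.0011170929326454}
```

View pics/scene1.png

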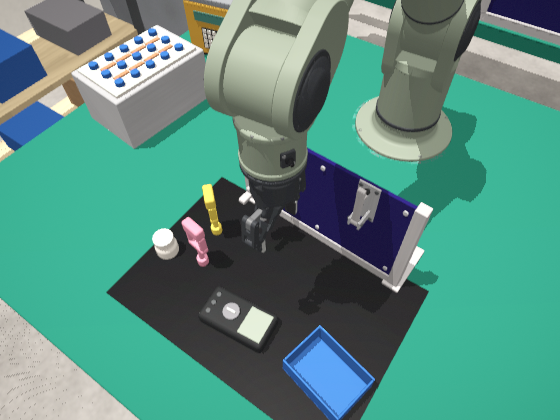

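View pics/side1.png

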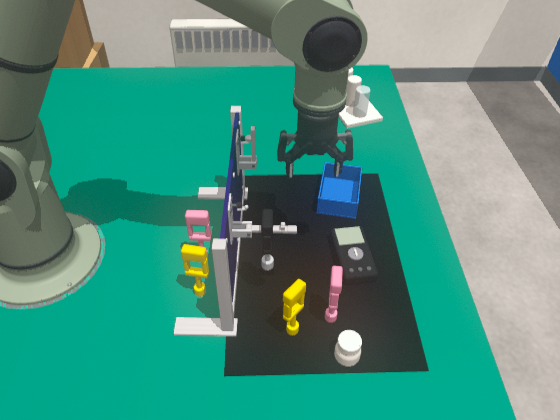

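The side view shows hook A level at about (232..296, 229) with the black key at (267,230), and folded hook B at (252,145). The screen runs along the world y axis. Yellow and pink look-alikes stand clear on both sides.

Run:
```python
from h import *
d=load('side'); c=cloud(d)
for u,v in [(292,229),(285,229),(275,229),(250,229),(244,229),(267,215),(267,225),(264,213),(270,213),(267,235),(267,263),(253,130),(253,140),(253,150),(253,160),(245,160),(235,110),(224,245)]:
    print((u,v),c[v,u].round(3))
s=load('scene'); c2=cloud(s)
print('scene')
for u,v in [(370,186),(365,200),(358,218),(375,188),(425,212),(310,155),(400,250),(250,198)]: print((u,v),c2[v,u].round(3))
im=cv2.resize(d['pixels'][90:290,200:320],None,fx=3,fy=3,interpolation=cv2.INTER_CUBIC)
im2=cv2.resize(s['pixels'][140:290,230:430],None,fx=2,fy=2,interpolation=cv2.INTER_CUBIC)
o=np.zeros((600,760,3),np.uint8);o[:600,:360]=im;o[:300,360:]=im2;cv2.imwrite('pics/crop1.png',o)
```

```text
(292, 229) [ 0.578 -0.116  0.206]
(285, 229) [ 0.565 -0.114  0.204]
(275, 229) [ 0.545 -0.112  0.203]
(250, 229) [ 0.497 -0.116  0.209]
(244, 229) [ 0.485 -0.116  0.209]
(267, 215) [ 0.53  -0.105  0.236]
(267, 225) [ 0.529 -0.128  0.232]
(264, 213) [ 0.524 -0.1    0.235]
(270, 213) [ 0.536 -0.1    0.235]
(267, 235) [ 0.529 -0.131  0.207]
(267, 263) [ 0.529 -0.12   0.108]
(253, 130) [0.505 0.089 0.29 ]
(253, 140) [0.504 0.086 0.266]
(253, 150) [0.504 0.09  0.236]
(253, 160) [0.503 0.087 0.21 ]
(245, 160) [0.485 0.101 0.198]
(235, 110) [0.464 0.19  0.27 ]
(224, 245) [ 0.454 -0.209  0.272]
scene
(370, 186) [0.471 0.096 0.273]
(365, 200) [0.47  0.093 0.229]
(358, 218) [0.506 0.099 0.219]
(375, 188) [0.47  0.105 0.273]
(425, 212) [0.469 0.199 0.272]
(310, 155) [ 0.458 -0.037  0.262]
(400, 250) [0.475 0.186 0.143]
(250, 198) [ 0.46  -0.201  0.01 ]
```

View pics/crop1.png

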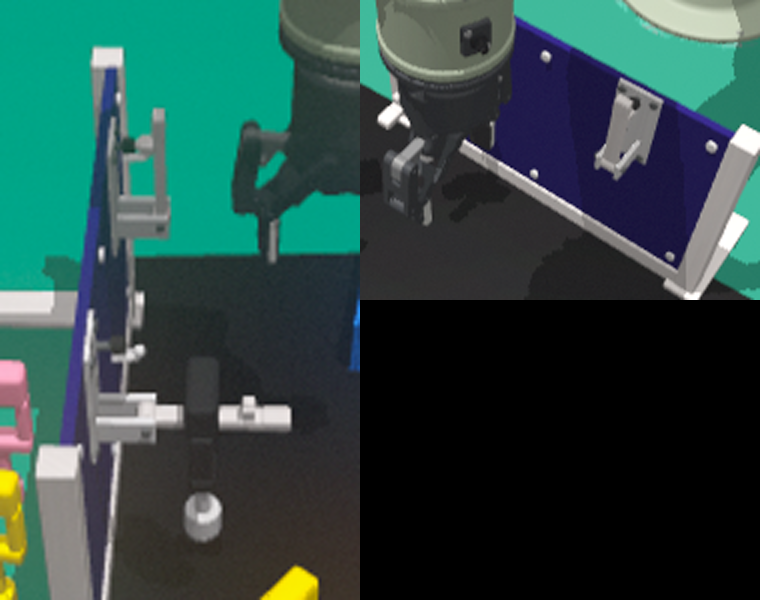

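```bash
python3 - <<'E'
from h import *
for n in('scene','side'):
    d=load(n);c=cloud(d);h=cv2.cvtColor(d['pixels'],cv2.COLOR_BGR2HSV)
    m=(h[...,0]>112)&(h[...,0]<130)&(h[...,1]>150)&(d['z_map']>0)&(abs(c[...,0]-.46)<.04)&(c[...,2]>.1)&(c[...,2]<.29)&(abs(c[...,1])<.2)
    p=c[m]; f=np.polyfit(p[:,1],p[:,0],1); r=p[:,0]-np.polyval(f,p[:,1]); k=abs(r)<.008; f=np.polyfit(p[k,1],p[k,0],1); print(n,m.sum(),f,r.std())
    # hook tab A points
    if n=='side':
        q=c[(abs(c[...,1]+.11)<.03)&(abs(c[...,2]-.2)<.012)&(c[...,0]>.545)&(c[...,0]<.65)]; print('A bar',q.min(0),q.max(0),len(q))
        q=c[(abs(c[...,1]-.095)<.03)&(c[...,2]>.24)&(c[...,2]<.32)&(c[...,0]>.48)&(c[...,0]<.53)]
        for z in(.25,.26,.27,.28,.29): 
            t=q[abs(q[:,2]-z)<.005]; print(z,len(t),t.min(0) if len(t) else 0,t.max(0) if len(t) else 0)
        q=c[(h[...,2]<70)&(abs(c[...,1]+.11)<.04)&(c[...,2]>.231)&(c[...,2]<.25)&(abs(c[...,0]-.53)<.03)];print('key top',np.percentile(q,[3,50,97],axis=0))
print(robot.tips_ahead)
E
python3 -m crank '[[0,0,-110,0,0,0],[0,0,-110,0,0,0],[0,0,-110,0,0,0],[94,-150,-110,0,0,1.59],[94,-150,-110,0,0,1.59],[94,-150,-110,0,0,1.59],[94,-150,-110,0,0,1.59],[94,-150,-110,0,0,1.59],[94,-150,-110,0,0,1.59],[94,-150,-110,0,0,1.59],[94,-150,-110,0,0,1.59],[94,-150,-110,0,0,1.59]]'
```

```text
scene 5013 [0.04862109 0.46150083] 0.001139820892347272
side 90 [0.04626639 0.45924813] 0.001832933766283937
A bar [ 0.54504068 -0.11908534  0.19705723] [ 0.58628783 -0.09975957  0.20992316] 162
0.25 25 [0.48036739 0.08367569 0.24589055] [0.50622743 0.09917805 0.25481804]
0.26 31 [0.48059447 0.08554274 0.25517914] [0.50642951 0.09610213 0.26489344]
0.27 60 [0.48107154 0.08487452 0.26508329] [0.50666148 0.10260425 0.2742568 ]
0.28 14 [0.50046971 0.08388316 0.27522753] [0.50683161 0.08821514 0.28401033]
0.29 29 [0.49860256 0.08376638 0.28538791] [0.50712707 0.09863811 0.29499485]
key top [[ 0.52028236 -0.1310404   0.23152077]
 [ 0.52984998 -0.10986255  0.23387766]
 [ 0.53951597 -0.08810135  0.23597397]]
0.022
clock: 1.3
ee_pos: [0.4748, 0.0939, 0.363]
orientation: [0.994, 0.11, -0.0, 0.0]
contact_force: [-0.6, 0.1, 0.1]
opening: 1.0
grasp_force: 0.0
```

```bash
python3 -m crank '[[0,0,0,0,0,0.14],[0,0,0,0,0,0.27],[0,0,0,0,0,0.27],[0,0,0,0,0,0.27],[0,0,0,0,0,0.27],[0,0,0,0,0,0.27],[0,0,0,0,0,0.27]]' 0
python3 - <<'E'
from h import *
grab('wrist','w1.png'); s=robot.sense();print(s['opening'],s['ee_pos'],s['orientation'])
d=load('wrist');print(d['position'],d['rotation'],d['fx'])
E
```

```text
clock: 2.0
ee_pos: [0.475, 0.0939, 0.3633]
orientation: [1.0, -0.022, -0.0, -0.0]
contact_force: [-1.2, -0.2, 0.2]
opening: -0.003
grasp_force: 0.0
0.00020055927390030004 [0.47499593 0.09393311 0.3632962 ] [ 9.99764797e-01 -2.16875726e-02 -1.12060435e-05 -1.42128856e-05]
[0.5561457  0.09076088 0.48453158] [-0.68265695  0.71304312  0.11532899 -0.11067167] 325.19226210127806
```

View pics/w1.png

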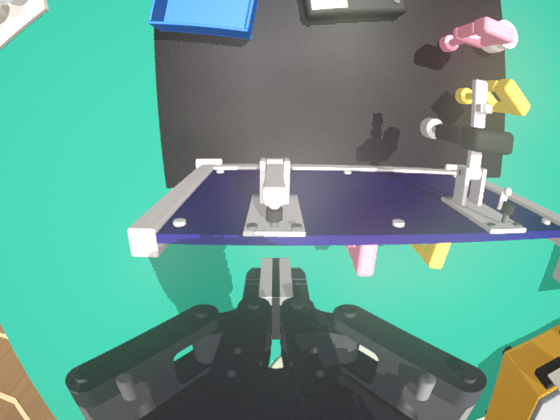

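```bash
python3 -m crank '[[6,0,30,0,0,0],[6,0,50,0,0,0],[6,0,59,0,0,0],[6,0,59,0,0,0]]' 
python3 -m crank '[[4,0,0,0,0,0],[8,0,0,0,0,0],[12,0,0,0,0,0],[17,0,0,0,0,0],[22,0,0,0,0,0],[28,0,0,0,0,0],[36,0,1,0,0,0],[43,0,2,0,0,0],[50,0,4,0,0,0],[50,0,4,0,0,0]]'
python3 - <<'E'
from h import *
d=grab('wrist','w2.png');e=grab('side','s2.png')
cv2.imwrite('pics/c2.png',np.hstack([d['pixels'][60:360,80:480],cv2.resize(e['pixels'][90:290,180:380],(300,300))]))
E
```

```text
clock: 2.45
ee_pos: [0.4806, 0.0936, 0.3036]
orientation: [1.0, -0.022, -0.001, 0.0]
contact_force: [1.3, -0.5, -0.1]
opening: -0.002
grasp_force: 0.0
clock: 3.45
ee_pos: [0.5316, 0.0914, 0.2998]
orientation: [1.0, -0.022, -0.0, 0.0]
contact_force: [-0.5, -0.2, -0.9]
opening: -0.003
grasp_force: 0.0
```

View pics/c2.png

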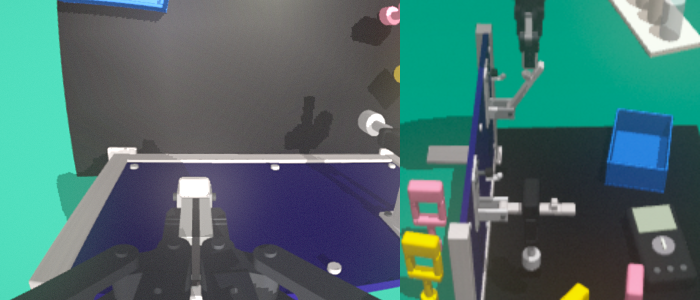

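The tip has pushed tab B out, seen at (195,190) in the wrist part; in the side part hook B leans about 35°. I'll continue down to the stop.

```bash
python3 -m crank '[[10,0,5,0,0,0],[21,0,11,0,0,0],[30,0,18,0,0,0],[39,0,27,0,0,0],[47,0,38,0,0,0],[54,0,49,0,0,0],[58,0,58,0,0,0],[61,0,66,0,0,0],[61,0,70,0,0,0],[61,0,73,0,0,0],[61,0,73,0,0,0]]'
python3 -m crank '[[0,0,1,0,0,0],[0,0,2,0,0,0],[0,0,2,0,0,0]]'
```

```text
clock: 4.65
ee_pos: [0.5917, 0.0889, 0.2272]
orientation: [1.0, -0.022, -0.0, -0.0]
contact_force: [-0.4, 0.2, 0.6]
opening: 0.0
grasp_force: 0.0
clock: 4.95
ee_pos: [0.592, 0.0889, 0.2258]
orientation: [1.0, -0.022, 0.0, -0.0]
contact_force: [-1.3, -0.3, 4.2]
opening: 0.003
grasp_force: 2.5
```

```bash
python3 -m crank '[[0,0,1,0,0,0],[0,0,2,0,0,0],[0,0,2,0,0,0]]'
```

```text
clock: 5.25
ee_pos: [0.5921, 0.089, 0.2247]
orientation: [1.0, -0.022, 0.001, -0.0]
contact_force: [-6.9, -0.4, 19.9]
opening: 0.001
grasp_force: 9.8
```

```bash
python3 -m crank '[[0,0,-30,0,0,0],[0,0,-85,0,0,0],[0,40,-85,0,0,0],[-20,90,-85,0,0,0],[-40,140,-85,0,0,0],[-54,180,-85,0,0,0],[-54,200,-85,0,0,0],[-54,200,-85,0,0,0],[-54,200,-85,0,0,0]]' 1
python3 - <<'E'
from h import *
d=grab('wrist','w3.png');e=grab('side','s3.png')
cv2.imwrite('pics/c3.png',np.hstack([d['pixels'][60:360,80:480],cv2.resize(e['pixels'][90:290,180:380],(300,300))]))
c=cloud(e);h=cv2.cvtColor(e['pixels'],cv2.COLOR_BGR2HSV)
q=c[(h[...,2]<70)&(abs(c[...,1]+.11)<.04)&(c[...,2]>.231)&(c[...,2]<.238)&(abs(c[...,0]-.53)<.03)];print('key top',len(q),np.percentile(q,[3,50,97],axis=0))
q=c[(abs(c[...,1]-.09)<.02)&(c[...,2]>.185)&(c[...,2]<.24)&(c[...,0]>.54)&(c[...,0]<.62)&(e['z_map']>0)];print(len(q),q.min(0),q.max(0),np.median(q,0))
E
```

```text
clock: 6.15
ee_pos: [0.5292, -0.1085, 0.3085]
orientation: [1.0, -0.022, 0.0, -0.0]
contact_force: [0.6, 0.0, -0.7]
opening: 0.999
grasp_force: 0.0
key top 157 [[ 0.52024985 -0.13293286  0.23136442]
 [ 0.52959386 -0.1147346   0.23381868]
 [ 0.53942917 -0.09711062  0.23608137]]
125 [0.56027012 0.07815946 0.19622594] [0.596218   0.09829442 0.2199082 ] [0.57611626 0.08521843 0.2048697 ]
```

View pics/c3.png

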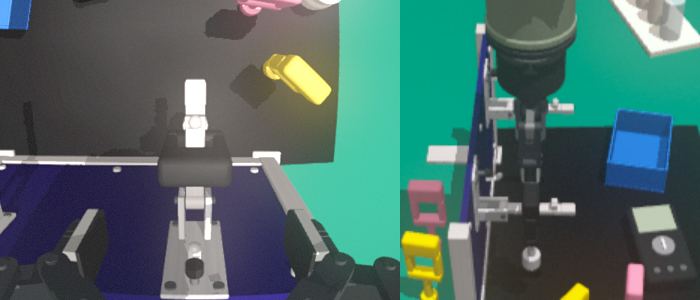

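Hook B is level, and the key at (195,160) is centred between the open fingers at (95 and 295). I'll go down and grip.

```bash
python3 -m crank '[[0,0,40,0,0,0],[0,0,70,0,0,0],[0,0,85,0,0,0],[0,0,85,0,0,0]]'
python3 -m crank '[[0,0,0,0,0,0],[0,0,0,0,0,0],[0,0,0,0,0,0],[0,0,0,0,0,0],[0,0,0,0,0,0],[0,0,0,0,0,0]]' 0.3
python3 -m crank '[[0,0,-4,0,0,0],[0,0,-8,0,0,0],[0,0,-13,0,0,0],[0,0,-18,0,0,0],[0,0,-23,0,0,0],[0,0,-23,0,0,0],[0,0,-23,0,0,0]]'
```

```text
clock: 6.65
ee_pos: [0.5285, -0.1073, 0.2214]
orientation: [1.0, -0.021, -0.002, -0.0]
contact_force: [0.1, -0.1, 0.5]
opening: 1.002
grasp_force: 0.0
clock: 7.25
ee_pos: [0.5297, -0.1085, 0.2245]
orientation: [1.0, -0.022, 0.001, -0.0]
contact_force: [-1.5, 0.3, 6.3]
opening: 0.575
grasp_force: 63.3
clock: 7.95
ee_pos: [0.5291, -0.1086, 0.2463]
orientation: [1.0, -0.022, 0.0, 0.0]
contact_force: [-0.1, -0.1, -1.3]
opening: 0.575
grasp_force: 62.3
```

```bash
python3 -m crank '[[10,0,0,0,0,0],[22,0,0,0,0,0],[36,0,0,0,0,0],[50,0,0,0,0,0],[64,0,0,0,0,0],[76,0,0,0,0,0],[84,0,0,0,0,0],[84,0,0,0,0,0],[84,0,0,0,0,0]]'
python3 - <<'E'
from h import *
d=grab('wrist','w4.png');e=grab('side','s4.png')
cv2.imwrite('pics/c4.png',np.hstack([d['pixels'][60:360,80:480],cv2.resize(e['pixels'][90:290,180:380],(300,300))]))
E
```

```text
clock: 8.85
ee_pos: [0.6128, -0.1124, 0.246]
orientation: [1.0, -0.022, -0.0, 0.0]
contact_force: [-0.7, 0.1, -1.1]
opening: 0.575
grasp_force: 62.3
```

View pics/c4.png

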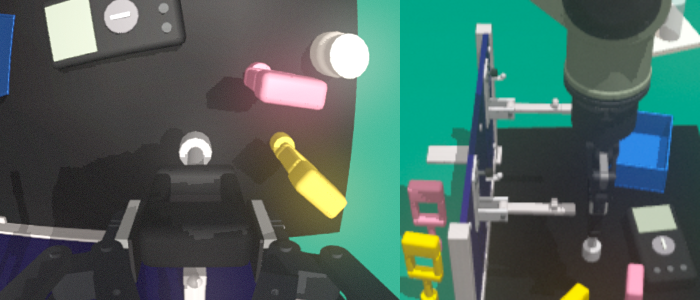

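The key is held upright, free of hook A, with hook B level. I'll shift 200 mm along the screen.

```bash
python3 -m crank '[[0,-10,0,0,0,0],[0,-30,0,0,0,0],[0,-55,0,0,0,0],[0,-85,0,0,0,0],[0,-115,0,0,0,0],[0,-145,0,0,0,0],[0,-170,0,0,0,0],[0,-188,0,0,0,0],[0,-197,0,0,0,0],[0,-200,0,0,0,0],[0,-200,0,0,0,0],[0,-200,0,0,0,0]]'
python3 - <<'E'
from h import *
d=grab('wrist','w5.png');e=grab('side','s5.png');f=grab('scene','sc5.png')
cv2.imwrite('pics/c5.png',np.vstack([np.hstack([d['pixels'][60:360,80:480],cv2.resize(e['pixels'][90:290,180:380],(300,300))]),cv2.resize(f['pixels'][130:280,240:590],(700,300))]))
E
```

```text
clock: 10.15
ee_pos: [0.6219, 0.0862, 0.2463]
orientation: [1.0, -0.023, 0.0, 0.0]
contact_force: [0.5, -1.0, -1.0]
opening: 0.576
grasp_force: 62.3
```

View pics/c5.png

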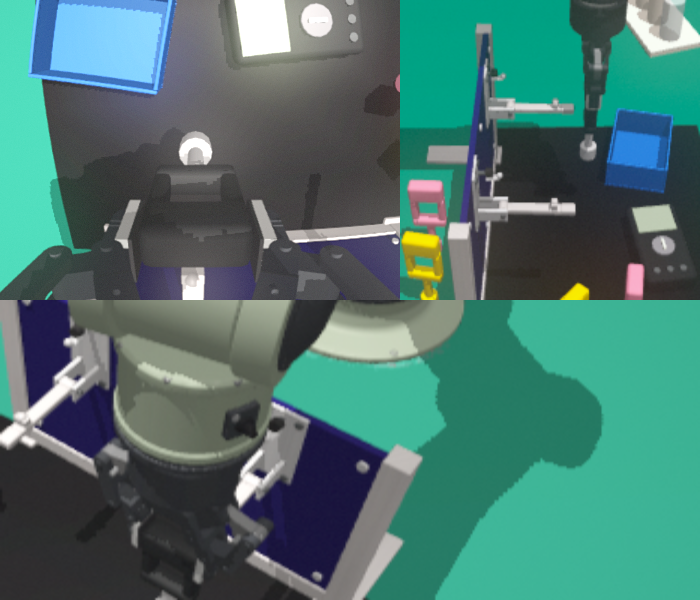

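The key is level with hook B: its tab shows at (193,285), in line with the grip centre at (196,...). I'll move in.

```bash
python3 -m crank '[[-6,0,0,0,0,0],[-12,0,0,0,0,0],[-20,0,0,0,0,0],[-28,0,0,0,0,0],[-36,0,0,0,0,0],[-42,0,0,0,0,0],[-42,0,0,0,0,0]]'
python3 -m crank '[[-6,0,0,0,0,0],[-12,0,0,0,0,0],[-20,0,0,0,0,0],[-28,0,0,0,0,0],[-36,0,0,0,0,0],[-42,0,0,0,0,0],[-42,0,0,0,0,0],[-42,0,0,0,0,0]]'
```

```text
clock: 11.0
ee_pos: [0.5792, 0.0895, 0.2465]
orientation: [1.0, -0.022, -0.0, -0.0]
contact_force: [0.1, 1.2, -1.5]
opening: 0.575
grasp_force: 62.3
clock: 11.8
ee_pos: [0.5381, 0.0913, 0.2465]
orientation: [1.0, -0.022, 0.0, -0.0]
contact_force: [0.0, 0.4, -1.3]
opening: 0.575
grasp_force: 62.3
```

```bash
python3 -m crank '[[0,0,5,0,0,0],[0,0,10,0,0,0],[0,0,15,0,0,0],[0,0,19,0,0,0],[0,0,21,0,0,0],[0,0,22,0,0,0],[0,0,22,0,0,0]]'
python3 - <<'E'
from h import *
d=grab('wrist','w6.png');e=grab('side','s6.png');f=grab('scene','sc6.png')
cv2.imwrite('pics/c6.png',np.vstack([np.hstack([d['pixels'][60:360,80:480],cv2.resize(e['pixels'][90:290,180:380],(300,300))]),cv2.resize(f['pixels'][130:280,240:590],(700,300))]))
E
```

```text
clock: 12.5
ee_pos: [0.5379, 0.0911, 0.2246]
orientation: [1.0, -0.022, -0.0, -0.0]
contact_force: [-2.7, 0.0, 4.4]
opening: 0.572
grasp_force: 63.0
```

View pics/c6.png

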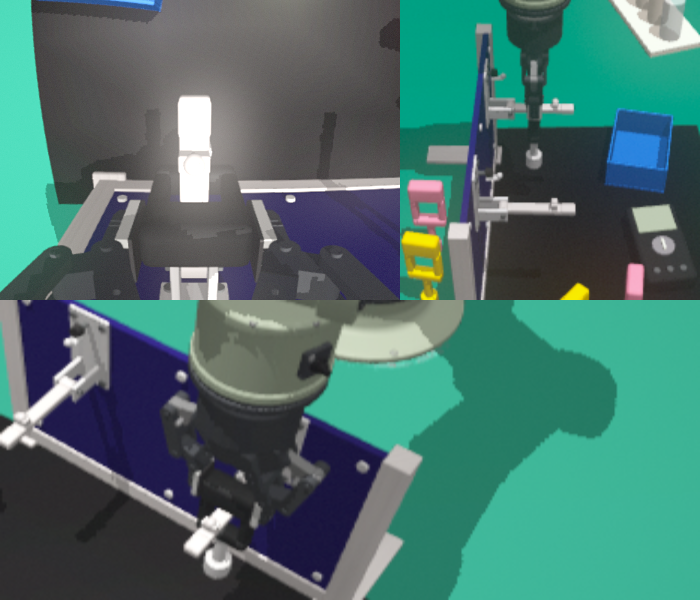

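The bar of hook B passes through the handle and the measured 4 N upward shows the key is resting on it. I'll release, rise and go over tab A.

```bash
python3 -m crank '[[0,0,0,0,0,0],[0,0,0,0,0,0],[0,0,0,0,0,0],[0,0,0,0,0,0],[0,0,0,0,0,0],[0,0,0,0,0,0]]' 1
python3 -m crank '[[0,0,-20,0,0,0],[0,0,-50,0,0,0],[0,0,-80,0,0,0],[10,40,-80,0,0,0],[20,90,-80,0,0,0],[40,140,-80,0,0,0],[48,180,-80,0,0,0],[48,200,-80,0,0,0],[48,200,-80,0,0,0],[48,200,-80,0,0,0]]'
python3 - <<'E'
from h import *
d=grab('wrist','w7.png');e=grab('side','s7.png');f=grab('scene','sc7.png')
cv2.imwrite('pics/c7.png',np.vstack([np.hstack([d['pixels'][60:360,80:480],cv2.resize(e['pixels'][90:290,180:380],(300,300))]),cv2.resize(f['pixels'][130:280,210:560],(700,300))]))
E
```

```text
clock: 13.25
ee_pos: [0.5379, 0.0912, 0.2242]
orientation: [1.0, -0.022, -0.0, 0.0]
contact_force: [0.8, 0.2, 0.6]
opening: 1.002
grasp_force: 0.0
clock: 14.25
ee_pos: [0.577, -0.1106, 0.3041]
orientation: [1.0, -0.022, -0.0, -0.0]
contact_force: [0.6, 0.9, -0.2]
opening: 1.003
grasp_force: 0.0
```

View pics/c7.png

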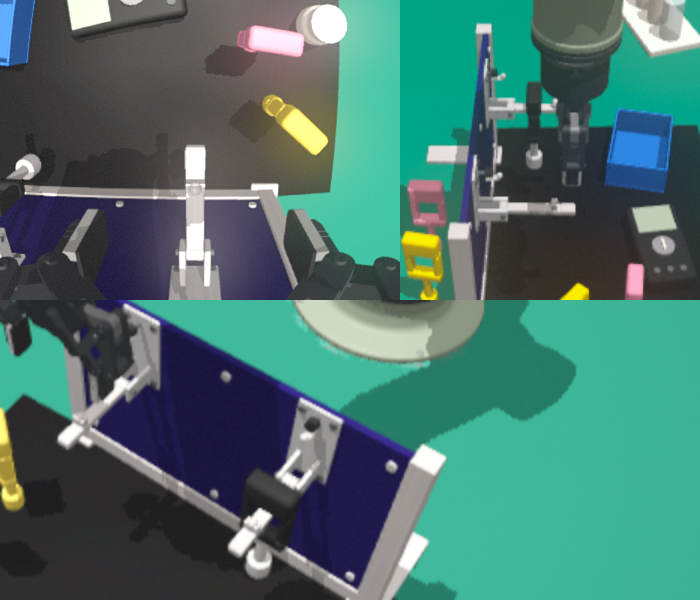

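The key hangs on hook B at (265,510) in the scene part, and tab A at (195,160) is centred between the fingers. I'll go down, grip tab A and swing it up.

```bash
python3 -m crank '[[0,0,30,0,0,0],[0,0,60,0,0,0],[0,0,85,0,0,0],[0,0,96,0,0,0],[0,0,96,0,0,0]]' 0.5
python3 -m crank '[[0,0,0,0,0,0],[0,0,0,0,0,0],[0,0,0,0,0,0],[0,0,0,0,0,0],[0,0,0,0,0,0]]' 0
python3 -m crank '[[-0.5,0,-7,0,0,0],[-1,0,-14,0,0,0],[-3,0,-22,0,0,0],[-5,0,-29,0,0,0],[-8,0,-36,0,0,0],[-11,0,-42,0,0,0],[-11,0,-42,0,0,0]]'
```

```text
clock: 14.9
ee_pos: [0.5767, -0.11, 0.2074]
orientation: [1.0, -0.022, -0.001, -0.0]
contact_force: [0.5, 0.1, -0.3]
opening: 0.497
grasp_force: 0.0
clock: 15.4
ee_pos: [0.5777, -0.1103, 0.2094]
orientation: [1.0, -0.022, 0.001, -0.0]
contact_force: [-0.4, 3.6, 6.8]
opening: 0.148
grasp_force: 58.7
clock: 16.1
ee_pos: [0.5647, -0.1098, 0.2507]
orientation: [1.0, -0.022, -0.001, -0.0]
contact_force: [-5.7, 4.2, -8.1]
opening: 0.142
grasp_force: 59.1
```

```bash
python3 -m crank '[[-4,0,-6,0,0,0],[-9,0,-12,0,0,0],[-14,0,-17,0,0,0],[-19,0,-22,0,0,0],[-25,0,-27,0,0,0],[-31,0,-31,0,0,0],[-37,0,-34,0,0,0],[-44,0,-37,0,0,0],[-44,0,-37,0,0,0]]'
python3 -m crank '[[0,0,0,0,0,0],[0,0,0,0,0,0],[0,0,0,0,0,0],[0,0,-20,0,0,0],[0,0,-40,0,0,0],[35,0,-40,0,0,0],[35,0,-40,0,0,0]]' 0.6
python3 - <<'E'
from h import *
e=grab('side','s8.png');c=cloud(e)
q=c[(abs(c[...,1]+.108)<.02)&(c[...,2]>.225)&(c[...,2]<.32)&(c[...,0]>.485)&(c[...,0]<.56)&(e['z_map']>0)]
for z in np.arange(.23,.32,.01):
    t=q[abs(q[:,2]-z)<.005]; print(z.round(2),len(t),t[:,0].min().round(4) if len(t) else 0,t[:,0].max().round(4) if len(t) else 0)
cv2.imwrite('pics/c8.png',cv2.resize(e['pixels'][90:290,180:380],(600,600)))
E
```

```text
clock: 17.0
ee_pos: [0.5202, -0.1078, 0.2873]
orientation: [1.0, -0.022, -0.001, -0.0]
contact_force: [-3.8, 5.5, -13.4]
opening: 0.13
grasp_force: 58.6
clock: 17.7
ee_pos: [0.5599, -0.1097, 0.3279]
orientation: [1.0, -0.022, 0.001, 0.0]
contact_force: [-0.8, 0.1, -1.1]
opening: 0.602
grasp_force: 0.0
0.23 32 0.5031 0.5146
0.24 28 0.5071 0.5204
0.25 25 0.5148 0.5261
0.26 61 0.4851 0.5299
0.27 70 0.491 0.5373
0.28 47 0.53 0.5412
0.29 0 0 0
0.3 0 0 0
0.31 0 0 0
```

View pics/c8.png

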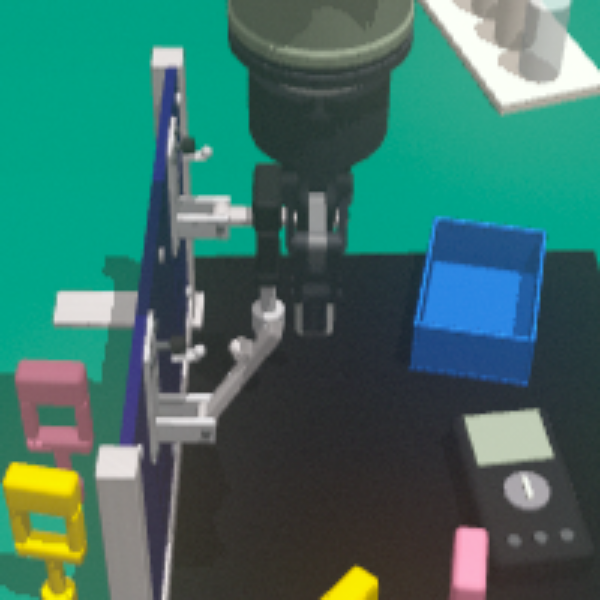

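Hook A stands at about 30° with its tab end at (275,315), and the fingers are outside it. I'll close, lower the tip to tab height and push it in gently.

```bash
python3 -m crank '[[0,0,0,0,0,0],[0,0,0,0,0,0],[0,0,0,0,0,0],[0,0,15,0,0,0],[0,0,32,0,0,0],[0,0,32,0,0,0],[-5,0,32,0,0,0],[-10,0,32,0,0,0],[-15,0,32,0,0,0],[-20,0,32,0,0,0],[-24,0,32,0,0,0],[-24,0,32,0,0,0]]' 0
python3 -m crank '[[-2,0,0,0,0,0],[-4,0,0,0,0,0],[-6,0,0,0,0,0],[-6,0,0,0,0,0]]'
python3 -m crank '[[-1,0,0,0,0,0],[-2,0,0,0,0,0],[-3,0,0,0,0,0],[-3,0,0,0,0,0]]'
python3 -m crank '[[-1,0,0,0,0,0],[-2,0,0,0,0,0],[-3,0,0,0,0,0],[-3,0,0,0,0,0]]'
```

```text
clock: 18.95
ee_pos: [0.5326, -0.1088, 0.2955]
orientation: [1.0, -0.022, 0.0, -0.0]
contact_force: [0.2, -0.4, 0.4]
opening: -0.002
grasp_force: 0.0
clock: 19.35
ee_pos: [0.5274, -0.1085, 0.2956]
orientation: [1.0, -0.022, 0.001, 0.0]
contact_force: [2.7, -0.8, 1.9]
opening: 0.002
grasp_force: 1.4
clock: 19.75
ee_pos: [0.5243, -0.1084, 0.2954]
orientation: [1.0, -0.022, 0.0, 0.0]
contact_force: [2.8, 0.6, 1.9]
opening: 0.0
grasp_force: 1.5
clock: 20.15
ee_pos: [0.5206, -0.1083, 0.2951]
orientation: [1.0, -0.022, -0.001, -0.0]
contact_force: [-0.1, -0.2, 0.2]
opening: -0.004
grasp_force: 0.1
```

```bash
for i in 1 2; do :; done; python3 -m crank '[[-1,0,0,0,0,0],[-1,0,0,0,0,0]]'
python3 -m crank '[[-1,0,0,0,0,0],[-1,0,0,0,0,0]]'
python3 -m crank '[[-1,0,0,0,0,0],[-1,0,0,0,0,0]]'
python3 - <<'E'
from h import *
e=grab('side','s9.png');c=cloud(e)
q=c[(abs(c[...,1]+.108)<.02)&(c[...,2]>.225)&(c[...,2]<.32)&(c[...,0]>.485)&(c[...,0]<.51)&(e['z_map']>0)]
for z in np.arange(.24,.3,.01):
    t=q[abs(q[:,2]-z)<.005]; print(z.round(2),len(t),t[:,0].max().round(4) if len(t) else 0)
E
```

```text
clock: 20.35
ee_pos: [0.5198, -0.1082, 0.2952]
orientation: [1.0, -0.022, -0.0, -0.0]
contact_force: [-1.0, -0.7, -0.9]
opening: -0.002
grasp_force: 0.1
clock: 20.55
ee_pos: [0.5189, -0.1082, 0.2952]
orientation: [1.0, -0.022, -0.0, -0.0]
contact_force: [0.1, -0.7, -0.3]
opening: -0.0
grasp_force: 0.0
clock: 20.75
ee_pos: [0.5179, -0.1081, 0.2953]
orientation: [1.0, -0.022, -0.0, -0.0]
contact_force: [-0.5, -0.1, -1.2]
opening: 0.0
grasp_force: 0.0
0.24 16 0.5016
0.25 14 0.5018
0.26 32 0.504
0.27 60 0.5097
0.28 25 0.5099
0.29 38 0.51
```

```bash
python3 -m crank '[[-1,0,0,0,0,0],[-1,0,0,0,0,0]]'
python3 -m crank '[[-1,0,0,0,0,0],[-1,0,0,0,0,0]]'
python3 -m crank '[[-1,0,0,0,0,0],[-1,0,0,0,0,0]]'
```

```text
clock: 21.0
ee_pos: [0.517, -0.1081, 0.2953]
orientation: [1.0, -0.022, -0.0, -0.0]
contact_force: [0.6, 0.2, -0.9]
opening: -0.0
grasp_force: 0.0
clock: 21.2
ee_pos: [0.516, -0.108, 0.2953]
orientation: [1.0, -0.022, -0.0, -0.0]
contact_force: [0.4, 0.8, 0.7]
opening: 0.001
grasp_force: 0.0
clock: 21.4
ee_pos: [0.5154, -0.108, 0.2954]
orientation: [1.0, -0.022, 0.0, 0.0]
contact_force: [3.8, -0.7, -1.1]
opening: 0.006
grasp_force: 2.1
```

```bash
python3 -m crank '[[-0.5,0,0,0,0,0],[-0.5,0,0,0,0,0]]'
python3 - <<'E'
from h import *
e=grab('side','s10.png')
cv2.imwrite('pics/c10.png',cv2.resize(e['pixels'][160:260,200:300],(600,600),interpolation=cv2.INTER_CUBIC))
E
```

```text
clock: 21.6
ee_pos: [0.5152, -0.108, 0.2955]
orientation: [1.0, -0.022, 0.001, 0.0]
contact_force: [6.9, -0.5, -1.3]
opening: 0.0
grasp_force: 3.3
```

View pics/c10.png

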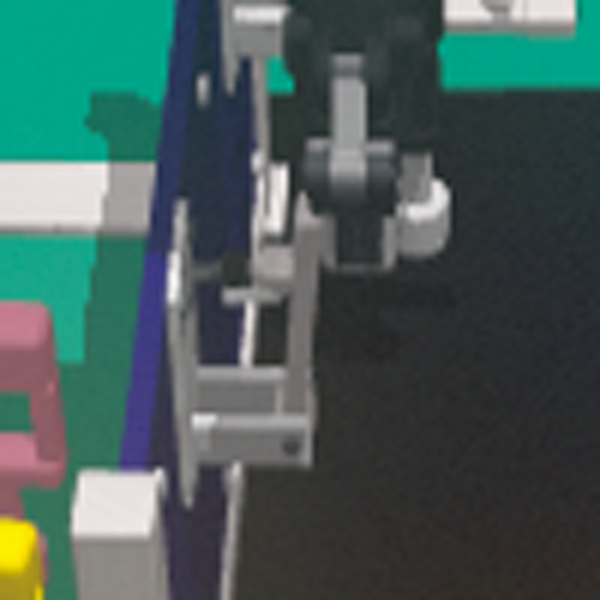

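The lip at (265,262) meets the black bumper at (235,265). The force fell to zero as the hook ran ahead of the tip and now rises stiffly, so it has clicked home. One small firm-up, then back off and check.

```bash
python3 -m crank '[[-0.4,0,0,0,0,0],[-0.4,0,0,0,0,0]]'
python3 -m crank '[[3,0,0,0,0,0],[10,0,0,0,0,0],[30,0,0,0,0,0],[60,0,0,0,0,0],[90,0,-40,0,0,0],[90,0,-80,0,0,0],[90,0,-80,0,0,0],[90,0,-80,0,0,0],[90,0,-80,0,0,0]]'
python3 - <<'E'
from h import *
e=grab('side','s11.png');f=grab('scene','sc11.png')
cv2.imwrite('pics/c11.png',np.hstack([cv2.resize(e['pixels'][130:280,200:300],(400,600),interpolation=cv2.INTER_CUBIC),cv2.resize(f['pixels'][130:330,200:330],(390,600))]))
print(robot.sense()['qd'].round(3))
E
```

```text
clock: 21.85
ee_pos: [0.5151, -0.1079, 0.2955]
orientation: [1.0, -0.022, 0.001, 0.0]
contact_force: [8.3, -0.9, -1.9]
opening: 0.003
grasp_force: 4.3
clock: 22.75
ee_pos: [0.6038, -0.1118, 0.3743]
orientation: [1.0, -0.022, -0.001, -0.0]
contact_force: [0.7, -0.4, -0.6]
opening: 0.001
grasp_force: 0.0
[ 0.001 -0.002  0.001 -0.002  0.001  0.002 -0.001]
```

View pics/c11.png

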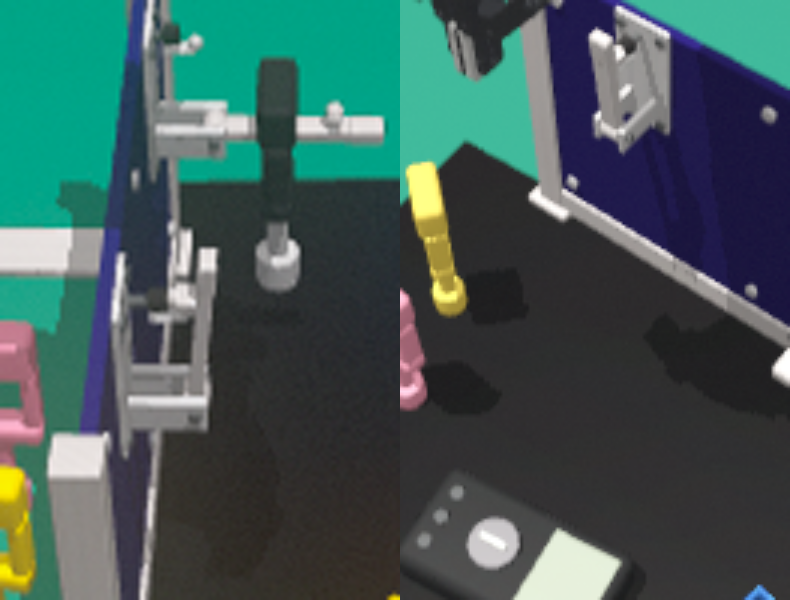

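Run:
```python
from h import *
for e in [load('side')]:
    c=cloud(e)
    q=c[(abs(c[...,1]+.112)<.01)&(c[...,0]>.485)&(c[...,0]<.53)&(e['z_map']>0)]
    for z in np.arange(.23,.3,.01):
        t=q[abs(q[:,2]-z)<.005]; print(z.round(2),len(t),t[:,0].max().round(4) if len(t) else 0)
a=cv2.imread('pics/s10.png').astype(int);b=cv2.imread('pics/s11.png').astype(int)
for v in (196,203,210,217): print(v,a[v,240:262,1],b[v,240:262,1])
```

```text
0.23 14 0.4995
0.24 14 0.4997
0.25 17 0.5018
0.26 24 0.5021
0.27 54 0.5023
0.28 19 0.5045
0.29 37 0.5065
196 [ 49  61 176 188 191 225 224 134  59 143 164 163 143 120  99  82  49  50
  54  53  52  50] [ 50  63 176 187 191 224 225 134  58 122 229 232 230 223  92  52  54  53
  51  51  51  52]
203 [ 59  86 152 162 155 153 160 163 154 111 108 110 113  82 107 104  49  51
  52  53  52  51] [ 71  85 203 221 233 218 224 161 159 121 127 130 131 115  47  50  54  50
  53  51  50  48]
210 [109 188 146 103  93  90  82  47  92 112 113 109  89  45  47  47  46  43
  45  43  42  44] [145 171 146  97  93  93  83  50  77 132 133 132 116  45  44  44  44  45
  47  43  42  42]
217 [148 203 105  54  53  55  52  62 114 110 109 108  48  44  43  45  46  43
  45  46  40  41] [102 144  86  49  51  49  48  60 128 132 132 130  55  47  47  45  45  40
  43  42  44  39]
```

```bash
python3 -c "
from bench import robot
print(robot.hand_in())"
```

```text
the job is handed in; nothing more can be done
None
```

The job is handed in at about 23 s, with no verdict shown: hook B was unfolded to its stop, the key hangs on it, and hook A is folded home against its bumper (pressed with about 8 N; that the catch clicked is inferred from the push force).

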